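# Unpile the carved ornaments into their finishing frames

### The arm

A 7-joint arm with a two-finger parallel gripper is mounted at the origin on the work surface. World frame = base frame: x ahead of the robot, y to its left, z up, the work surface at z = 0. Lengths are in m, angles in rad, forces in N, time in s.
With the tool pointing down it reaches from about 0.4 to 0.925 m from the base axis. Payload 5.6 kg.
Tool frame: the origin (TCP) lies midway between the tips of the shut fingers; the grasp point (between the pads) lies 19 mm behind it; x points along the fingers, z is the direction in which the jaws open and shut, and the axes are right-handed (so a half turn about x gives the same grasp; the last joint's range is limited). The gripper opens to 85 mm and grips with 20 to 120 N. Pads are 22 mm wide; open, the fingers measure 114 mm over their backs; the gripper's body (76 mm by 85 mm) begins 54 mm behind the grasp point. The pads swing forward as they close: fully open they stand 13 mm farther back than shut.
Start: joints at [-1.268, 0.468, -0.012, 1.603, 0.006, 1.071, -0.056], TCP at [0.22, 0.612, 0.195] pointing down, gripper open.
Joint ranges: [-2.53, 2.53], [-0.31, 2.02], [-1.57, 1.55], [0.28, 2.44], [-1.29, 4.43], [0.15, 1.84], [-2.92, 2.92]. Speed limits (rad/s): [2.57, 2.57, 3.14, 3.14, 3.14, 3.14, 3.14].

### API

Orientations are given as a 3x3 rotation matrix whose columns are the frame's x, y, z axes.
In Python, from bench import sensors, optics, arm, finder gives the robot as it stands.
- The arm moves only by the shell command python3 -m jog 'ROWS' [FORCE]. ROWS is JSON, one flat list of numbers, 5 for each row, row after row: the shift along the world's x, y, z in m, then the turn about the world's z in rad, then the finger opening in m, from 0 to 0.0854. In form: [tx, ty, tz, yaw, hand, tx, ty, tz, yaw, hand, ...]. A call has 1 to 5 rows; each row shifts and turns the commanded pose from where the row before left it; what a row does not reach is not made up. A row lasts 1/10 s, in which the tool goes at most 50 mm and 8.59 degrees, less where a joint would pass 70% of its speed; a pose out of reach is approached as far as the arm can. A call is refused whole if a number of a shift passes 0.05 or a number of a turn 0.15, either way. A call with a gripper value outside its range is refused whole. The fingers move at their own pace and stop on an object; FORCE is the grip in N (left out, the last holds). Time passes only in rows, so rows that do not move let the fingers close. It gives the time, the measured TCP pose, the force and the opening at its end, in the units of the state.
- sensors.observe(): the state, without advancing time (a new reading comes with each control period).
- optics.read_camera(name): name is "scene" or "top" or "wrist"; returns a dict with "img" (400x640x3 uint8, blue, green, red), "range_z" (400x640 float32, m along the optical axis (not along the pixel's ray), 0 where there is no reading), "fx", "fy", "cx", "cy" (pixels), "R" (3x3) and "t" (3): a world point X has camera coordinates R X + t; the wrist camera has in their place "T_tool_cam" (4x4, takes a point from camera to tool coordinates, whose origin is the TCP and whose axes are the tool frame's). Camera axes: x right, y down, z forward; pixel columns grow to the right and rows downward; lengths in m; the calibration is good to about 2 mm. A picture is of the moment at which its call begins: read the wrist's pose just before it.
- arm.hand_in(): hands the job in, once; it reports no verdict.
Trained networks look in a picture, given as the dict that the camera call returned (one of the last four; its "shot" number tells which), for a name from the list of things; names that differ only in an ending like _2 or _b are one class to them, and where a whole thing is asked for, a point or a joint stands for the part that bears it (a point fixed in the world has none). Each returns a list of dicts, best first, with "confidence" (0 to 1); they miss things now and then, are a little off and sometimes report something else, mostly with a low value. They report only what shows in the picture. A call takes as long as a camera call. They do not tell look-alikes from the thing itself.
- finder.silhouettes(picture, query): "mask" (400x640 bool, what is visible of it) and "position" ([column, row] in pixels, amid what is visible of it).
The state is a dict: "time": time; "joint_positions": joint angles; "joint_vel": joint speeds; "effort": joint torques, N m; "eef_pos": TCP position; "tool_rot": TCP orientation; "ft_force": force on the tool from outside, world axes, zero at the start; "torque": the same for the moment, N m; "grip_width": finger opening in m.
Only numpy, scipy, OpenCV 4.12 (cv2) and the standard library are available. Lean on these libraries where they do the work, as an engineer would, in place of code of your own. Each camera call takes 0.05 s, during which the arm holds its last target. There are 200 camera calls.

### The job

Take the pile of carved wooden ornaments apart from the top down, one piece at a time, and set each one gently into the low-rimmed frame made for its shape and size: the square block first, then the round rosette, then the fluted bar and last the long frieze panel, each lying flat, face up, inside the rim and square with its frame. Do not let a piece topple or drop, and leave the glue bottle standing where it is.

Things in the scene. Friction and masses are not known exactly. Their poses are not given: they have to be found in the camera images.
- block: Small square corner block of mid-brown wood, 36 x 36 x 30 mm, with a low turned button (26 mm diameter, 6 mm high, total height 36 mm) in the middle of its top. About 35 g. Origin at the centre of its underside, z up, x and y square to its sides; every quarter turn is equivalent. All four ornaments start in one pile: frieze panel at the bottom, fluted bar across it, rosette on the bar, square block on top, each a few mm off centre.
- rosette: Round carved rosette of mid-brown wood, a disc 56 mm in diameter, 30 mm thick, eight petals on its flat top. About 50 g. Origin at the centre of its underside, z up; its turn does not matter.
- bracket: Fluted bar of mid-brown wood, 110 mm long (its x), 40 mm wide (its y), 30 mm thick, seven short flutes across its flat top. About 80 g. Origin at the centre of its underside, z up; it lies roughly crosswise on the frieze panel. Either way round is equal.
- frieze: Long carved frieze panel of mid-brown wood, 150 mm long (its x), 58 mm wide (its y), 30 mm thick, a wavy scroll on its flat top. About 160 g. Origin at the centre of its underside, z up; bottom of the pile, lying on the bench. Either way round is equal.
- block_frame: Small square frame with a low rim, outside 68 x 68 mm, opening 52 x 52 mm: the place of the square block. Fixed to the bench. Origin at the centre of its underside on the bench (z = 0), z up. Its plywood floor is 4 mm above the bench; its dark rim, 8 mm wide, stands 9 mm above the bench (5 mm above the floor). 8 mm of play all round its ornament.
- rosette_frame: Round frame with a low rim, outside 88 mm, opening 72 mm in diameter: the place of the rosette. Fixed to the bench. Origin at the centre of its underside on the bench (z = 0), z up. Its plywood floor is 4 mm above the bench; its dark rim, 8 mm wide, stands 9 mm above the bench (5 mm above the floor). 8 mm of play all round its ornament.
- bracket_frame: Middle-sized oblong frame with a low rim, outside 142 x 72 mm, opening 126 (its x) x 56 mm (its y): the place of the fluted bar. Fixed to the bench. Origin at the centre of its underside on the bench (z = 0), z up. Its plywood floor is 4 mm above the bench; its dark rim, 8 mm wide, stands 9 mm above the bench (5 mm above the floor). 8 mm of play all round its ornament.
- frieze_frame: Largest oblong frame with a low rim, outside 182 x 90 mm, opening 166 (its x) x 74 mm (its y): the place of the frieze panel. Fixed to the bench. Origin at the centre of its underside on the bench (z = 0), z up. Its plywood floor is 4 mm above the bench; its dark rim, 8 mm wide, stands 9 mm above the bench (5 mm above the floor). 8 mm of play all round its ornament.
- glue: White plastic glue bottle with an orange cap, 48 mm in diameter, 120 mm tall, standing loose on the bench among the frames. Origin at the centre of its underside, z up. Not to be disturbed.
Mind the look-alikes: they are no part of the job. What is shaped like the rosette but orange or purple is not meant.

How it is judged:
On the way, in this order (a step that is already met when the one before it is completed fails the run):
1. the small square block lies flat in its own frame (horizontal distance between block and block_frame below 0.012 m and z of block in the frame of block_frame between 0.002 and 0.0065 m and angle between block's own z axis and vertical below 0.06 rad and (angle between the x axis of block and the x axis of block_frame, either way round below 0.2 rad or angle between the x axis of block and the y axis of block_frame, either way round below 0.2 rad)), for 0.2 s.
2. the round rosette lies flat in its own frame (horizontal distance between rosette and rosette_frame below 0.012 m and z of rosette in the frame of rosette_frame between 0.002 and 0.0065 m and angle between rosette's own z axis and vertical below 0.06 rad), for 0.2 s.
3. the fluted bar lies flat in its own frame (horizontal distance between bracket and bracket_frame below 0.012 m and z of bracket in the frame of bracket_frame between 0.002 and 0.0065 m and angle between bracket's own z axis and vertical below 0.06 rad and angle between the x axis of bracket and the x axis of bracket_frame, either way round below 0.2 rad), for 0.2 s.
4. the long frieze panel lies flat in its own frame (horizontal distance between frieze and frieze_frame below 0.012 m and z of frieze in the frame of frieze_frame between 0.002 and 0.0065 m and angle between frieze's own z axis and vertical below 0.06 rad and angle between the x axis of frieze and the x axis of frieze_frame, either way round below 0.2 rad), for 0.2 s.
At the end, for the whole second after the job is handed in: Each of the four ornaments lies flat and face up on the floor of its own frame, inside the rim (centre within 12 mm of the frame's centre), the square block, bar and panel parallel to their frames within 0.2 rad, all released and at rest; the glue bottle stands within 30 mm of where it was (all of step 1 and all of step 2 and all of step 3 and all of step 4 and linear speed of each of block, rosette, bracket, frieze below 0.02 m/s and angular speed of each of block, rosette, bracket, frieze below 0.2 rad/s and angle between glue's own z axis and vertical below 0.3 rad and distance of glue from where it was at the start of the episode below 0.03 m); the robot touches nothing.
It fails at once if an ornament topples (angle between any of block, rosette, bracket, frieze's own z axis and vertical above 0.7 rad).
It fails at once if an ornament is dropped into its frame (from more than about 2 cm: faster than 0.6 m/s at the frame's floor) ((horizontal distance between block and block_frame below 0.04 m and z of block in the frame of block_frame below 0.015 m and linear speed of block above 0.6 m/s) or (horizontal distance between rosette and rosette_frame below 0.04 m and z of rosette in the frame of rosette_frame below 0.015 m and linear speed of rosette above 0.6 m/s) or (horizontal distance between bracket and bracket_frame below 0.04 m and z of bracket in the frame of bracket_frame below 0.015 m and linear speed of bracket above 0.6 m/s) or (horizontal distance between frieze and frieze_frame below 0.04 m and z of frieze in the frame of frieze_frame below 0.015 m and linear speed of frieze above 0.6 m/s)).
It fails at once if the glue bottle is pushed away or knocked over (not (angle between glue's own z axis and vertical below 0.3 rad and distance of glue from where it was at the start of the episode below 0.03 m)).
It also fails if it takes over 115 s, if anything falls off the work surface, if the arm or the gripper's body presses on something with over 40 N, if the wrist force passes 120 N, or if a joint passes its speed limit or range.

## Working session

There is one attempt and no reset: what is moved stays moved. The work goes in short steps, Python scripts to look and compute and a shell command to move; the robot and the scene stay as the last step left them, time stands still between calls to the robot, and variables do not carry over. Pictures are saved under pics/ and viewed, about 12 in all and at most 16, crops included, and the job is handed in when it is done.

```bash
mkdir -p pics; ls; python3 - <<'E'
from bench import sensors, optics
import cv2,numpy as np
s=sensors.observe(); print({k:np.round(s[k],3).tolist() for k in ('time','eef_pos','tool_rot','grip_width')})
for n in ('top','scene'):
    p=optics.read_camera(n); cv2.imwrite(f'pics/{n}0.png',p['img']); print(n,p['fx'],p['fy'],p['cx'],p['cy'],np.round(p['R'],3).tolist(),np.round(p['t'],3))
E
```

```text
pics
{'time': 0.0, 'eef_pos': [0.22, 0.611, 0.194], 'tool_rot': [[-0.0, -0.941, 0.339], [-0.002, 0.339, 0.941], [-1.0, -0.0, -0.002]], 'grip_width': 0.086}
top 454.9070094669711 454.9070094669711 326.4936623565274 201.19558911607422 [[-0.016, -1.0, -0.014], [-0.997, 0.017, -0.077], [0.077, 0.013, -0.997]] [0.015 0.541 1.288]
scene 411.9201616947594 411.9201616947594 317.440613307655 199.86606484257288 [[0.16, 0.987, -0.014], [0.531, -0.098, -0.842], [-0.832, 0.127, -0.54]] [-0.079 -0.208  1.379]
```

View pics/top0.png

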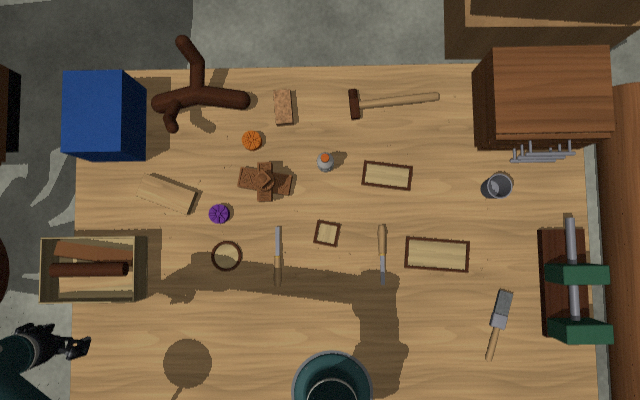

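View pics/scene0.png

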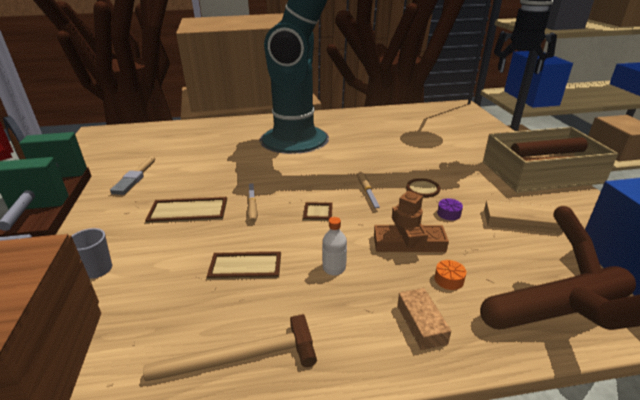

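The top view shows the pile near (265,181) and the glue at (325,161). The frames are at (327,233) for the block, (226,255) rosette, (387,175) bracket and (437,254) frieze. Next I'll measure these.

```bash
cat > h.py <<'E'
from bench import sensors, optics, finder
import cv2, numpy as np
def cam(n):
    s=sensors.observe(); p=optics.read_camera(n)
    if n=='wrist':
        T=np.eye(4); T[:3,:3]=s['tool_rot']; T[:3,3]=s['eef_pos']; T=T@np.array(p['T_tool_cam'])
        p['Rc'],p['c']=T[:3,:3],T[:3,3]
    else:
        p['Rc']=np.array(p['R']).T; p['c']=-p['Rc']@np.array(p['t'])
    return p
def plane(p,px,z):
    px=np.asarray(px,float).reshape(-1,2)
    d=np.c_[(px[:,0]-p['cx'])/p['fx'],(px[:,1]-p['cy'])/p['fy'],np.ones(len(px))]@p['Rc'].T
    return (p['c']+d*((z-p['c'][2])/d[:,2])[:,None])[:,:2]
def cloud(p):
    v,u=np.mgrid[:400,:640]; r=p['range_z']
    return np.stack([(u-p['cx'])/p['fx']*r,(v-p['cy'])/p['fy']*r,r],-1)@p['Rc'].T+p['c']
def rect(xy):
    """min-area rectangle: centre, long side, short side (mm), angle of the long side from x (rad)"""
    (c,(w,h),a)=cv2.minAreaRect((xy*1000).astype(np.float32)); a=np.radians(a)
    if h>w: w,h,a=h,w,a+np.pi/2
    return np.round(np.array(c)/1000,4), round(w,1), round(h,1), round((a+np.pi/2)%np.pi-np.pi/2,3)
def find(p,name,z,n=1):
    for f in finder.silhouettes(p,name)[:n]:
        m=f['mask'].astype(np.uint8); k,l,st,_=cv2.connectedComponentsWithStats(m)
        if k<2: continue
        m=l==1+st[1:,4].argmax(); v,u=np.nonzero(m); q=cloud(p)[m]; q=q[q[:,2]>-.05]
        print(name,round(f['confidence'],2),np.round(f['position']),m.sum(),*rect(plane(p,np.c_[u,v],z)),'ztop',np.round(np.percentile(q[:,2],[10,50,90]),3))
E
python3 - <<'E'
from h import *
p=cam('top')
for n,z in dict(block_frame=.009,rosette_frame=.009,bracket_frame=.009,frieze_frame=.009,glue=.1,block=.12,rosette=.09,bracket=.06,frieze=.03).items(): find(p,n,z,2)
E
```

```text
block_frame 0.8 [325. 232.] 522 [0.4487 0.0083] 67.1 66.1 -0.195 ztop [0.001 0.006 0.01 ]
block_frame 0.62 [277. 180.] 355 [0.5944 0.1376] 60.3 56.8 -0.175 ztop [0.023 0.027 0.032]
bracket_frame 0.6 [387. 176.] 1193 [ 0.6141 -0.1713] 144.1 72.8 1.419 ztop [0.001 0.005 0.01 ]
frieze_frame 0.75 [436. 255.] 2070 [ 0.3821 -0.3082] 186.8 93.1 1.496 ztop [0.    0.005 0.009]
glue 0.75 [322. 164.] 278 [0.6404 0.0074] 52.2 43.6 -0.017 ztop [0.045 0.083 0.12 ]
block 0.78 [260. 179.] 230 [0.595 0.177] 42.1 39.7 0.775 ztop [0.091 0.12  0.126]
rosette 0.77 [254. 140.] 315 [0.707  0.2095] 53.4 52.6 -0.005 ztop [0.021 0.027 0.031]
rosette 0.57 [221. 212.] 358 [0.5041 0.2991] 60.6 51.9 1.554 ztop [0.007 0.027 0.031]
bracket 0.88 [267. 191.] 175 [0.5567 0.1774] 45.0 30.9 1.554 ztop [0.049 0.057 0.062]
frieze 0.95 [254. 181.] 336 [0.61   0.2307] 59.9 56.6 -0.183 ztop [0.024 0.028 0.032]
```

```bash
python3 -m jog '[0.03,-0.034,0.02,0,0.0854,0.03,-0.035,0.02,0,0.0854,0.03,-0.035,0.02,0,0.0854,0.03,-0.035,0.02,0,0.0854,0.03,-0.035,0.02,0,0.0854]' 60; python3 -m jog '[0.03,-0.035,0.015,0,0.0854,0.03,-0.035,0.015,0,0.0854,0.03,-0.035,0.01,0,0.0854,0.03,-0.035,0.01,0,0.0854,0.03,-0.035,0,0,0.0854]'; python3 -m jog '[0,0,0,0,0.0854]'
python3 - <<'E'
from h import *
p=cam('wrist'); cv2.imwrite('pics/w1.png',p['img']); print(p['c'],np.round(p['Rc'],2).tolist())
for n,z in dict(block=.12,rosette=.09,bracket=.06,frieze=.03).items(): find(p,n,z,1)
q=cam('top'); c=cloud(q); xy=c[...,:2]; 
g=q['img'].max(2); m=(g<95)&(abs(xy[...,0]-.39)<.06)&(abs(xy[...,1]-.285)<.06)&(c[...,2]>.002)&(c[...,2]<.03)
v,u=np.nonzero(m); print(m.sum(),rect(plane(q,np.c_[u,v],.009)))
cv2.imwrite('pics/rf.png',cv2.resize(q['img'][220:290,190:260],None,fx=6,fy=6))
find(q,'rosette_frame',.009,3)
E
```

```text
time: 1.1
eef_pos: [0.3708, 0.4366, 0.2959]
tool_rot: [[0.0, -0.941, 0.339], [0.001, 0.339, 0.941], [-1.0, -0.0, 0.001]]
ft_force: [1.3, 0.7, 0.1]
grip_width: 0.0854
time: 1.6
eef_pos: [0.5214, 0.262, 0.3469]
tool_rot: [[0.003, -0.941, 0.339], [0.002, 0.339, 0.941], [-1.0, -0.002, 0.003]]
ft_force: [0.3, -0.3, -0.1]
grip_width: 0.0853
time: 1.7
eef_pos: [0.5244, 0.2558, 0.3455]
tool_rot: [[0.003, -0.937, 0.35], [-0.003, 0.35, 0.937], [-1.0, -0.004, -0.001]]
ft_force: [-0.0, -0.0, -0.0]
grip_width: 0.0853
[0.45567758 0.28205658 0.52338149] [[0.35, 0.9, 0.27], [0.94, -0.33, -0.1], [-0.0, 0.29, -0.96]]
block 0.27 [311. 209.] 1097 [0.5793 0.2371] 53.9 52.2 -0.181 ztop [0.023 0.027 0.03 ]
rosette 0.82 [347. 142.] 882 [0.5026 0.3126] 48.7 48.4 -0.342 ztop [0.025 0.027 0.03 ]
bracket 0.61 [291. 200.] 527 [0.5612 0.1826] 48.8 44.6 -0.008 ztop [0.042 0.058 0.06 ]
frieze 0.58 [312. 216.] 1132 [0.6074 0.2268] 67.5 64.3 -0.181 ztop [0.02  0.027 0.03 ]
213 (array([0.3892, 0.2985]), 85.6, 84.0, np.float64(-1.265))
rosette_frame 0.76 [227. 254.] 741 [0.3881 0.2989] 86.4 85.0 0.781 ztop [0.001 0.006 0.01 ]
```

View pics/w1.png

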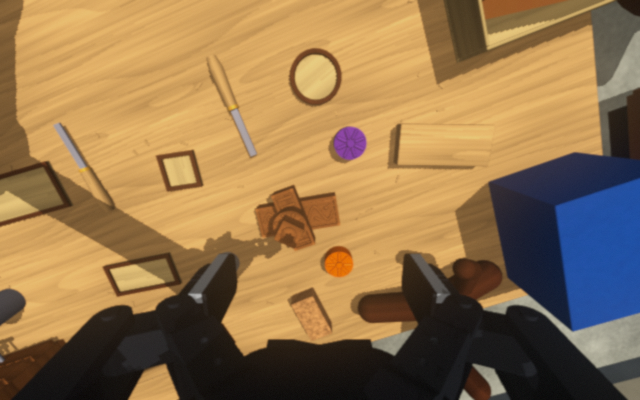

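```bash
cat >> h.py <<'E'
def bands(p,ctr,bs,r=.13):
    c=cloud(p); 
    for n,(a,b) in bs.items():
        m=(c[...,2]>a)&(c[...,2]<b)&(np.hypot(c[...,0]-ctr[0],c[...,1]-ctr[1])<r)&(p['range_z']>0)
        m=cv2.morphologyEx(m.astype(np.uint8),cv2.MORPH_OPEN,np.ones((3,3)))
        k,l,st,_=cv2.connectedComponentsWithStats(m)
        if k<2: print(n,'none'); continue
        q=c[l==1+st[1:,4].argmax()]; print(n,len(q),*rect(q[:,:2]),'z',round(float(np.median(q[:,2])),4))
B=dict(button=(.122,.135),block=(.113,.1215),rosette=(.08,.1),bracket=(.053,.067),frieze=(.023,.036))
E
python3 - <<'E'
from h import *
bands(cam('wrist'),(.59,.18),B); bands(cam('top'),(.59,.18),B); bands(cam('scene'),(.59,.18),B)
E
python3 -m jog '[0.02,-0.02,-0.03,-0.05,0.0854,0.02,-0.02,-0.03,-0.05,0.0854,0,0,0,0,0.0854]'
python3 - <<'E'
from h import *
p=cam('wrist'); bands(p,(.59,.18),B); cv2.imwrite('pics/w2.png',p['img'])
E
```

```text
button 166 [0.5976 0.1776] 23.3 22.1 1.228 z 0.1247
block 282 [0.5979 0.1774] 36.4 35.9 -0.828 z 0.1195
rosette 330 [0.5854 0.1795] 55.4 32.2 1.307 z 0.0871
bracket 438 [0.5614 0.1804] 40.3 39.2 1.552 z 0.0586
frieze 979 [0.6109 0.2263] 63.7 58.9 1.394 z 0.0276
button 41 [0.5962 0.1784] 19.2 16.6 0.017 z 0.1254
block 9 [0.5962 0.1956] 6.5 6.1 1.535 z 0.12
rosette 65 [0.5817 0.161 ] 38.5 13.0 -0.836 z 0.0881
bracket 146 [0.5572 0.1807] 40.0 31.5 1.566 z 0.0585
frieze 274 [0.6116 0.234 ] 58.1 49.6 -0.177 z 0.0283
button 44 [0.5984 0.1781] 18.8 18.2 -0.342 z 0.1242
block 131 [0.601 0.177] 38.0 33.3 -0.891 z 0.1186
rosette 266 [0.6078 0.1725] 55.4 37.2 1.235 z 0.0869
bracket 288 [0.6352 0.1792] 42.8 38.3 -1.528 z 0.0583
frieze 491 [0.595  0.1385] 63.8 57.8 -0.185 z 0.0275
time: 2.5
eef_pos: [0.5597, 0.2185, 0.2804]
tool_rot: [[-0.005, -0.9, 0.437], [-0.006, 0.437, 0.9], [-1.0, 0.002, -0.008]]
ft_force: [-0.4, -1.0, -0.5]
grip_width: 0.0851
button 246 [0.597  0.1772] 23.2 20.5 -0.457 z 0.1245
block 451 [0.5978 0.1774] 36.3 35.9 -0.832 z 0.1195
rosette 438 [0.5844 0.178 ] 55.5 31.1 1.433 z 0.0868
bracket 611 [0.5612 0.1804] 40.3 38.4 1.558 z 0.0586
frieze 1368 [0.611  0.2265] 63.7 59.1 1.391 z 0.0275
```

View pics/w2.png

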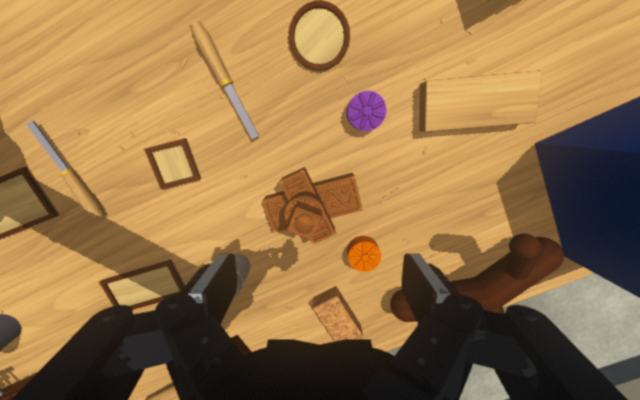

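The close view shows the block on top near pixel (305,215), and the depth bands match the given sizes. I'll go above the block and turn the jaws square to it.

```bash
python3 -m jog '[0.013,-0.014,-0.03,-0.126,0.0854,0.013,-0.014,-0.03,-0.126,0.0854,0.012,-0.013,-0.03,-0.126,0.0854,0,0,0,0,0.0854,0,0,0,0,0.0854]'; python3 - <<'E'
from h import *
s=sensors.observe(); print(np.round(s['joint_positions'],2),s['eef_pos'],np.arctan2(*s['tool_rot'][1::-1,2]) if hasattr(s['tool_rot'],'shape') else s['tool_rot'])
E
```

```text
time: 3.05
eef_pos: [0.5976, 0.1838, 0.1957]
tool_rot: [[0.0, -0.682, 0.731], [0.001, 0.731, 0.682], [-1.0, 0.001, 0.001]]
ft_force: [-0.3, 0.6, 0.1]
grip_width: 0.0855
[-0.59  0.43  0.32  1.68 -0.15  1.05  0.53] [0.59762579 0.18384249 0.19565875] 0.7506641264292491
```

```bash
python3 -m jog '[0,-0.0065,-0.03,-0.01,0.0854,0,0,-0.03,0,0.0854,0,0,-0.025,0,0.0854,0,0,-0.0125,0,0.0854,0,0,0,0,0.0854]'; python3 -m jog '[0,0,0,0,0.025,0,0,0,0,0.025,0,0,0,0,0.025,0,0,0,0,0.025,0,0,0,0,0.025]' 40
```

```text
time: 3.55
eef_pos: [0.5972, 0.1772, 0.0974]
tool_rot: [[-0.001, -0.674, 0.739], [0.001, 0.739, 0.674], [-1.0, 0.001, -0.0]]
ft_force: [0.4, 1.4, -0.0]
grip_width: 0.0853
time: 4.05
eef_pos: [0.598, 0.1758, 0.0977]
tool_rot: [[0.001, -0.672, 0.741], [0.0, 0.741, 0.672], [-1.0, -0.0, 0.001]]
ft_force: [0.4, 0.5, -0.4]
grip_width: 0.0247
```

```bash
python3 - <<'E'
from h import *
p=cam('wrist'); cv2.imwrite('pics/w3.png',p['img']); bands(p,(.59,.18),B); bands(cam('scene'),(.59,.18),B)
E
```

```text
button 1120 [0.5975 0.1771] 23.6 23.3 -1.111 z 0.1245
block 1677 [0.5975 0.1777] 36.5 35.8 -0.816 z 0.1195
rosette 1612 [0.5907 0.1822] 55.7 40.0 0.797 z 0.0869
bracket 2057 [0.5619 0.1806] 40.6 39.9 1.564 z 0.0586
frieze 4453 [0.6105 0.2266] 64.0 58.4 1.388 z 0.0273
button 44 [0.599  0.1757] 17.9 17.6 1.268 z 0.1241
block 131 [0.6087 0.1761] 47.2 27.6 1.445 z 0.1187
rosette 266 [0.6077 0.173 ] 55.8 34.8 1.269 z 0.0867
bracket 273 [0.6336 0.1789] 42.0 41.9 -1.56 z 0.0584
frieze 489 [0.5943 0.1388] 64.5 58.0 -0.185 z 0.0274
```

View pics/w3.png

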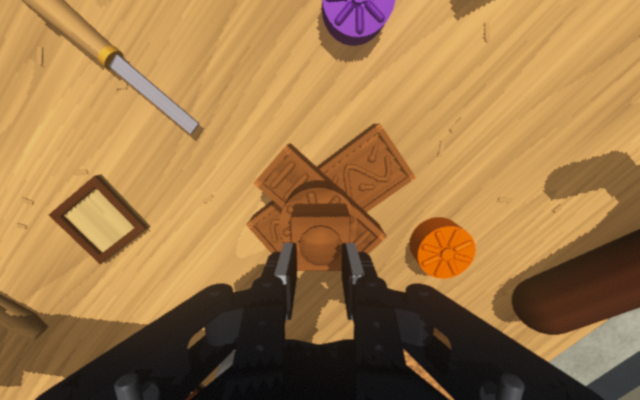

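The fingers read 25 mm, yet they appear beside the button at pixels (293,245) and (345,245). I'll measure the fingertips in the depth image.

```bash
python3 - <<'E'
from h import *
p=cam('wrist'); c=cloud(p); s=sensors.observe(); R=np.array(s['tool_rot']); t=np.array(s['eef_pos']); print(s['grip_width'],s['ft_force'])
for u in (285,290,297,320,342,347,355):
  for v in (235,248,255,270,290): 
    q=c[v,u]; print(u,v,np.round(q,3),'tool',np.round(R.T@(q-t),3))
print('T',np.round(p['T_tool_cam'],3).tolist())
cv2.imwrite('pics/w3c.png',cv2.resize(p['img'][190:320,240:400],None,fx=5,fy=4.5,interpolation=cv2.INTER_CUBIC)[:600])
E
```

```text
0.025150446102707672 [-0.64652111 -0.26381667 -0.25794379]
285 235 [0.584 0.156 0.088] tool [ 0.009 -0.005 -0.024]
285 248 [0.578 0.173 0.144] tool [-0.047  0.011 -0.017]
285 255 [0.579 0.173 0.151] tool [-0.054  0.011 -0.016]
285 270 [0.58  0.174 0.166] tool [-0.069  0.011 -0.014]
285 290 [0.584 0.17  0.173] tool [-0.076  0.005 -0.014]
290 235 [0.586 0.159 0.089] tool [ 0.008 -0.005 -0.02 ]
290 248 [0.58  0.174 0.145] tool [-0.047  0.011 -0.014]
290 255 [0.581 0.175 0.152] tool [-0.054  0.011 -0.013]
290 270 [0.582 0.175 0.166] tool [-0.069  0.011 -0.012]
290 290 [0.587 0.169 0.168] tool [-0.07   0.002 -0.012]
297 235 [0.583 0.173 0.119] tool [-0.022  0.008 -0.013]
297 248 [0.589 0.166 0.119] tool [-0.021 -0.001 -0.013]
297 255 [0.592 0.163 0.12 ] tool [-0.022 -0.005 -0.013]
297 270 [0.599 0.155 0.12 ] tool [-0.022 -0.015 -0.013]
297 290 [0.653 0.079 0.   ] tool [ 0.097 -0.108 -0.024]
320 235 [0.592 0.184 0.124] tool [-0.027  0.01   0.001]
320 248 [0.597 0.178 0.126] tool [-0.029  0.002  0.001]
320 255 [0.6   0.175 0.126] tool [-0.028 -0.002  0.001]
320 270 [0.609 0.165 0.12 ] tool 
[... 338 characters left out ...]
ool [ 0.098 -0.109  0.027]
347 235 [0.605 0.193 0.119] tool [-0.022  0.008  0.017]
347 248 [0.601 0.194 0.145] tool [-0.047  0.011  0.015]
347 255 [0.601 0.193 0.152] tool [-0.055  0.011  0.014]
347 270 [0.6   0.192 0.165] tool [-0.068  0.01   0.013]
347 290 [0.606 0.186 0.167] tool [-0.07   0.002  0.013]
355 235 [0.633 0.183 0.057] tool [ 0.041 -0.018  0.031]
355 248 [0.604 0.197 0.144] tool [-0.047  0.011  0.019]
355 255 [0.604 0.196 0.152] tool [-0.055  0.011  0.018]
355 270 [0.602 0.195 0.168] tool [-0.07   0.012  0.016]
355 290 [0.6   0.194 0.183] tool [-0.086  0.012  0.014]
T [[-0.001, -0.288, 0.958, -0.178], [0.001, -0.958, -0.288, 0.073], [1.0, 0.0, 0.001, 0.0], [0.0, 0.0, 0.0, 1.0]]
```

View pics/w3c.png

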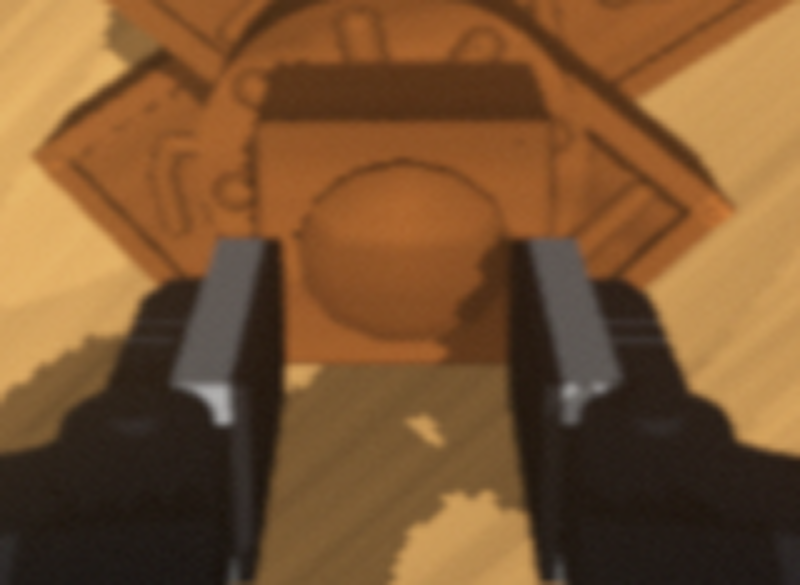

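The crop shows the fingertips well above the block: the lowest finger point is at z≈0.138, so the real tips sit about 40 mm behind the reported TCP. That fits the jaws closing freely over the block. I'll open and go 40 mm lower.

```bash
python3 -m jog '[0,0.0015,0,0,0.0854,0,0,0,0,0.0854,0,0,0,0,0.0854,0,0,-0.015,0,0.0854,0,0,-0.01,0,0.0854]'; python3 -m jog '[0,0,-0.008,0,0.0854,0,0,-0.006,0,0.0854,0,0,0,0,0.06,0,0,0,0,0.045,0,0,0,0,0.045]';  python3 -m jog '[0,0,0,0,0.03,0,0,0,0,0.03,0,0,0,0,0.03,0,0,0,0,0.03]' 40
python3 - <<'E'
from h import *
p=cam('wrist'); bands(p,(.59,.18),B); cv2.imwrite('pics/w4.png',p['img'][150:350,200:440])
E
```

```text
time: 4.7
eef_pos: [0.5972, 0.1771, 0.0709]
tool_rot: [[-0.001, -0.672, 0.74], [-0.0, 0.74, 0.672], [-1.0, 0.0, -0.001]]
ft_force: [-0.6, 0.7, 0.3]
grip_width: 0.0854
time: 5.2
eef_pos: [0.5982, 0.1773, 0.0587]
tool_rot: [[0.001, -0.672, 0.741], [0.0, 0.741, 0.672], [-1.0, -0.0, 0.001]]
ft_force: [0.2, -0.3, -0.4]
grip_width: 0.0454
time: 5.6
eef_pos: [0.5983, 0.1773, 0.059]
tool_rot: [[0.001, -0.672, 0.741], [0.0, 0.741, 0.672], [-1.0, -0.001, 0.001]]
ft_force: [-0.1, 0.3, 5.3]
grip_width: 0.0355
button 1772 [0.5984 0.1779] 23.7 23.5 -0.426 z 0.1245
block 3561 [0.5982 0.1775] 48.5 38.1 0.721 z 0.1195
rosette 2115 [0.5853 0.1868] 55.3 25.8 0.835 z 0.0869
bracket 3002 [0.5636 0.1809] 43.3 41.2 -0.004 z 0.0587
frieze 6140 [0.6105 0.2267] 64.0 58.6 1.388 z 0.0273
```

View pics/w4.png

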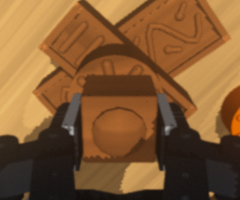

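```bash
python3 -m jog '[0,0,0.008,0,0.03,0,0,0.016,0,0.03,0,0,0.03,0,0.03,0,0,0.02,0,0.03,0,0,0,0,0.03]'; python3 -m jog '[-0.03,-0.034,0,0.128,0.03,-0.03,-0.034,0,0.128,0.03,-0.03,-0.034,0,0.128,0.03,-0.03,-0.034,0,0.128,0.03,-0.029,-0.033,0,0.128,0.03]';  python3 -m jog '[0,0,0,0,0.03,0,0,0,0,0.03]'
python3 - <<'E'
from h import *
p=cam('wrist'); cv2.imwrite('pics/w5.png',p['img'])
s=sensors.observe(); print(s['eef_pos'],np.arctan2(s['tool_rot'][1][2],s['tool_rot'][0][2]))
t=s['eef_pos'][:2]
bands(p,t,dict(block=(.187,.194),button=(.194,.2)),.06); find(p,'block_frame',.009)
bands(cam('scene'),(.595,.178),dict(rosette=(.08,.1)),.06)
E
```

```text
time: 6.15
eef_pos: [0.6001, 0.1778, 0.1365]
tool_rot: [[0.006, -0.672, 0.741], [0.002, 0.741, 0.672], [-1.0, -0.002, 0.006]]
ft_force: [0.6, 0.7, 0.4]
grip_width: 0.0354
time: 6.65
eef_pos: [0.4467, 0.0069, 0.132]
tool_rot: [[-0.001, -0.982, 0.187], [-0.0, 0.187, 0.982], [-1.0, 0.001, -0.0]]
ft_force: [0.2, 0.2, 0.1]
grip_width: 0.0355
time: 6.85
eef_pos: [0.4484, 0.0077, 0.1325]
tool_rot: [[0.0, -0.981, 0.195], [0.0, 0.195, 0.981], [-1.0, -0.0, 0.001]]
ft_force: [0.3, 0.3, 0.0]
grip_width: 0.0353
[0.44922743 0.00854991 0.13250479] 1.3759118406459736
block 2660 [0.4479 0.0081] 48.4 36.6 1.389 z 0.193
button 2083 [0.4481 0.0077] 25.7 25.3 -0.139 z 0.1979
block_frame 0.85 [317. 189.] 3769 [0.4482 0.0077] 68.9 67.9 -0.21 ztop [0.003 0.004 0.009]
rosette 382 [0.5978 0.1758] 56.5 55.8 0.231 z 0.0867
```

View pics/w5.png

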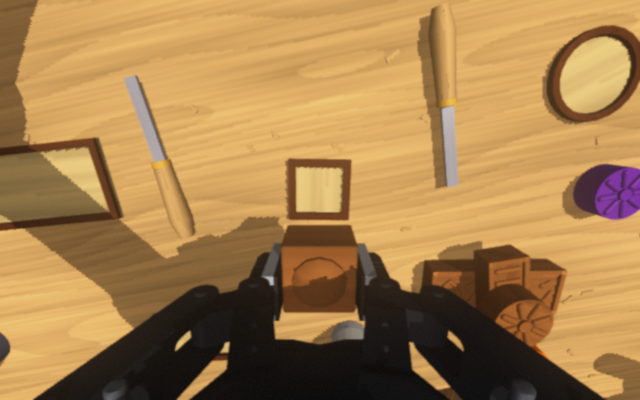

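```bash
python3 -m jog '[0,0,-0.045,0,0.03,0,0,-0.045,0,0.03,0,0,-0.035,0,0.03,0,0,-0.015,0,0.03,0,0,0,0,0.03]'; python3 -m jog '[0,0,-0.008,0,0.03,0,0,-0.005,0,0.03,0,0,-0.003,0,0.03,0,0,0,0,0.03]'
```

```text
time: 7.5
eef_pos: [0.4472, 0.009, -0.0102]
tool_rot: [[-0.005, -0.982, 0.191], [-0.001, 0.191, 0.982], [-1.0, 0.005, -0.002]]
ft_force: [-1.0, -0.2, -0.1]
grip_width: 0.0351
time: 7.9
eef_pos: [0.449, 0.0083, -0.0235]
tool_rot: [[0.001, -0.981, 0.193], [0.0, 0.193, 0.981], [-1.0, -0.001, 0.0]]
ft_force: [0.2, -0.3, -0.5]
grip_width: 0.0354
```

```bash
python3 -m jog '[0,0,-0.002,0,0.03,0,0,0,0,0.03]'; python3 -m jog '[0,0,-0.002,0,0.03,0,0,0,0,0.03]'
```

```text
time: 8.1
eef_pos: [0.4489, 0.0082, -0.0255]
tool_rot: [[0.001, -0.981, 0.193], [0.0, 0.193, 0.981], [-1.0, -0.001, 0.0]]
ft_force: [-0.2, 0.7, -0.2]
grip_width: 0.0358
time: 8.3
eef_pos: [0.4492, 0.0082, -0.0271]
tool_rot: [[0.001, -0.981, 0.193], [0.0, 0.193, 0.981], [-1.0, -0.001, 0.0]]
ft_force: [-1.5, 1.0, 6.7]
grip_width: 0.0353
```

```bash
python3 -m jog '[0,0,0.001,0,0.04,0,0,0,0,0.045,0,0,0,0,0.055,0,0,0.004,0,0.06,0,0,0.02,0,0.065]'; python3 -m jog '[0,0,0.04,0,0.08,0,0,0.045,0,0.08,0,0,0.045,0,0.0854,0,0,0.02,0,0.0854,0,0,0,0,0.0854]'
python3 - <<'E'
from h import *
p=cam('wrist'); print(p['c'])
bands(p,(.4485,.008),dict(block=(.03,.037),button=(.037,.045)),.06); find(p,'block_frame',.009)
q=cam('scene');bands(q,(.595,.178),dict(rosette=(.08,.1)),.06);bands(q,(.4485,.008),dict(block=(.03,.037),button=(.037,.045)),.06)
E
```

```text
time: 8.8
eef_pos: [0.4472, 0.0081, -0.0037]
tool_rot: [[-0.004, -0.981, 0.193], [-0.0, 0.193, 0.981], [-1.0, 0.004, -0.001]]
ft_force: [0.7, 0.2, -0.0]
grip_width: 0.065
time: 9.3
eef_pos: [0.4511, 0.0085, 0.1506]
tool_rot: [[0.007, -0.981, 0.193], [0.002, 0.193, 0.981], [-1.0, -0.007, 0.003]]
ft_force: [-0.0, 0.0, -0.3]
grip_width: 0.0857
[0.37845527 0.02255461 0.32832675]
block 746 [0.4487 0.0082] 36.1 35.6 1.378 z 0.0336
button 282 [0.4493 0.0081] 20.2 20.0 1.388 z 0.0387
rosette 374 [0.5978 0.1766] 55.5 54.6 -0.596 z 0.0867
block 79 [0.451  0.0084] 37.3 33.5 -0.176 z 0.0334
button 27 [0.4505 0.0073] 18.9 12.0 -0.158 z 0.0387
```

```bash
python3 -m jog '[0.03,0.034,0,0,0.0854,0.03,0.034,0,0,0.0854,0.03,0.034,0,0,0.0854,0.03,0.034,0,0,0.0854,0.0275,0.032,0,0,0.0854]'; python3 -m jog '[0,0,0,0,0.0854,0,0,0,0,0.0854]'
python3 - <<'E'
from h import *
p=cam('wrist'); B=dict(rosette=(.08,.1),bracket=(.053,.067),frieze=(.023,.036))
bands(p,(.597,.177),B,.13); find(p,'rosette',.09,2)
E
```

```text
time: 9.95
eef_pos: [0.5962, 0.1775, 0.1446]
tool_rot: [[-0.004, -0.981, 0.192], [-0.001, 0.192, 0.981], [-1.0, 0.003, -0.002]]
ft_force: [1.4, 0.8, 0.3]
grip_width: 0.0855
time: 10.15
eef_pos: [0.5949, 0.1763, 0.1444]
tool_rot: [[-0.004, -0.982, 0.191], [-0.002, 0.191, 0.982], [-1.0, 0.004, -0.003]]
ft_force: [-0.8, -1.7, -0.6]
grip_width: 0.0855
rosette 3077 [0.5966 0.1762] 56.0 54.7 -0.163 z 0.0872
bracket 1455 [0.5612 0.1804] 40.0 38.4 1.563 z 0.0587
frieze 2690 [0.6108 0.2276] 61.9 58.7 1.393 z 0.0274
rosette 0.95 [378. 283.] 1965 [0.6755 0.2135] 54.7 44.0 0.263 ztop [0.011 0.027 0.03 ]
rosette 0.9 [438.  80.] 3236 [0.5127 0.2874] 49.3 43.2 1.499 ztop [0.02  0.027 0.029]
```

```bash
python3 -m jog '[0.0015,0,-0.04,0,0.0854,0,0,-0.04,0,0.0854,0,0,-0.025,0,0.0854,0,0,-0.0135,0,0.0854,0,0,0,0,0.0854]'; python3 -m jog '[0,0,0,0,0.065,0,0,0,0,0.065,0,0,0,0,0.05,0,0,0,0,0.05,0,0,0,0,0.05]' 40
```

```text
time: 10.75
eef_pos: [0.5961, 0.1746, 0.0271]
tool_rot: [[-0.004, -0.981, 0.194], [-0.002, 0.194, 0.981], [-1.0, 0.003, -0.002]]
ft_force: [-0.6, -0.3, 0.2]
grip_width: 0.0852
time: 11.25
eef_pos: [0.5991, 0.1765, 0.0308]
tool_rot: [[0.003, -0.981, 0.193], [0.001, 0.193, 0.981], [-1.0, -0.003, 0.002]]
ft_force: [-1.3, -0.3, 5.4]
grip_width: 0.0544
```

```bash
python3 -m jog '[0,0,0.008,0,0.05,0,0,0.016,0,0.05,0,0,0.03,0,0.05,0,0,0.02,0,0.05,-0.02,0.0115,0.02,0,0.05]'; python3 -m jog '[-0.038,0.0222,0,0,0.05,-0.038,0.0222,0,0,0.05,-0.038,0.0222,0,0,0.05,-0.038,0.0222,0,0,0.05,-0.037,0.0222,0,0,0.05]';  python3 -m jog '[0,0,0,0,0.05,0,0,0,0,0.05]'
python3 - <<'E'
from h import *
p=cam('wrist'); cv2.imwrite('pics/w6.png',p['img'])
s=sensors.observe(); t=s['eef_pos']; print(t)
bands(p,t[:2],dict(ros=(t[2]+.05,t[2]+.07)),.06); find(p,'rosette_frame',.009)
bands(cam('top'),(.6,.18),B,.15)
E
```

```text
time: 11.75
eef_pos: [0.5804, 0.1856, 0.1255]
tool_rot: [[0.004, -0.98, 0.197], [-0.0, 0.197, 0.98], [-1.0, -0.004, 0.0]]
ft_force: [-0.0, -0.3, -0.2]
grip_width: 0.0547
time: 12.25
eef_pos: [0.3874, 0.2996, 0.1242]
tool_rot: [[0.001, -0.981, 0.193], [0.001, 0.193, 0.981], [-1.0, -0.001, 0.002]]
ft_force: [1.0, 0.0, -1.1]
grip_width: 0.0544
time: 12.45
eef_pos: [0.3886, 0.2996, 0.1241]
tool_rot: [[0.001, -0.982, 0.19], [0.001, 0.19, 0.982], [-1.0, -0.001, 0.002]]
ft_force: [0.0, -1.0, -1.1]
grip_width: 0.0543
[0.38965077 0.29880458 0.12387412]
ros 11046 [0.3844 0.3017] 63.9 58.4 -1.06 z 0.1806
button none
block none
rosette none
bracket 532 [0.5967 0.1804] 110.3 40.2 -0.008 z 0.0582
frieze 326 [0.6111 0.2315] 58.4 55.8 -0.159 z 0.0281
```

View pics/w6.png

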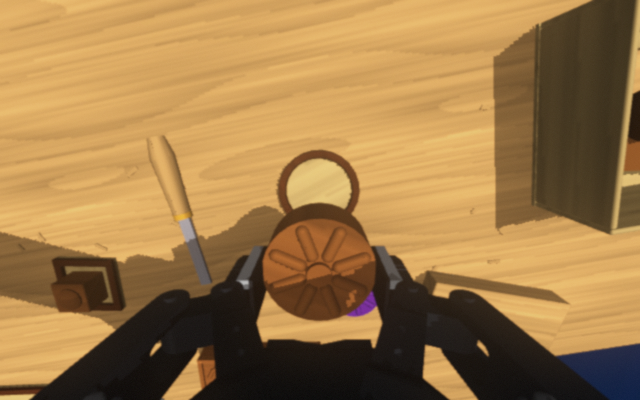

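```bash
python3 -m jog '[0.001,0,-0.045,0,0.05,0,0,-0.045,0,0.05,0,0,-0.035,0,0.05,0,0,-0.012,0,0.05,0,0,0,0,0.05]'; python3 -m jog '[0,0,-0.005,0,0.05,0,0,-0.003,0,0.05,0,0,0,0,0.05]';python3 -m jog '[0,0,-0.002,0,0.05,0,0,0,0,0.05]'
```

```text
time: 13.1
eef_pos: [0.3898, 0.2972, -0.0155]
tool_rot: [[-0.002, -0.981, 0.194], [-0.003, 0.194, 0.981], [-1.0, 0.002, -0.003]]
ft_force: [0.1, -0.5, 0.5]
grip_width: 0.0547
time: 13.4
eef_pos: [0.3904, 0.2992, -0.0213]
tool_rot: [[0.001, -0.981, 0.193], [0.001, 0.193, 0.981], [-1.0, -0.001, 0.002]]
ft_force: [-0.2, -0.4, -0.6]
grip_width: 0.0546
time: 13.6
eef_pos: [0.3899, 0.299, -0.0238]
tool_rot: [[0.001, -0.981, 0.192], [0.001, 0.192, 0.981], [-1.0, -0.0, 0.001]]
ft_force: [-0.0, -0.1, -1.3]
grip_width: 0.0547
```

```bash
python3 -m jog '[0,0,-0.0015,0,0.05,0,0,0,0,0.05]'; python3 -m jog '[0,0,-0.0015,0,0.05,0,0,0,0,0.05]'
```

```text
time: 13.8
eef_pos: [0.39, 0.299, -0.0252]
tool_rot: [[0.0, -0.981, 0.193], [0.0, 0.193, 0.981], [-1.0, -0.0, 0.001]]
ft_force: [-0.4, -0.1, 4.3]
grip_width: 0.0546
time: 14.0
eef_pos: [0.3899, 0.299, -0.0253]
tool_rot: [[0.0, -0.981, 0.193], [0.001, 0.193, 0.981], [-1.0, 0.0, 0.001]]
ft_force: [-5.7, -3.2, 21.2]
grip_width: 0.0544
```

Contact, so it is on the floor. Release, rise and check.

```bash
python3 -m jog '[0,0,0.0015,0,0.06,0,0,0,0,0.065,0,0,0,0,0.075,0,0,0.004,0,0.08,0,0,0.02,0,0.0854]'; python3 -m jog '[0,0,0.04,0,0.0854,0,0,0.045,0,0.0854,0,0,0.045,0,0.0854,0,0,0.02,0,0.0854,0,0,0,0,0.0854]'
python3 - <<'E'
from h import *
p=cam('wrist'); B=dict(r=(.028,.038))
bands(p,(.388,.2985),B,.06); find(p,'rosette_frame',.009)
c=cloud(p); m=(np.hypot(c[...,0]-.388,c[...,1]-.2985)<.026)&(c[...,2]>.02); q=c[m]; A=np.c_[q[:,:2],np.ones(len(q))]; print('tilt',np.linalg.lstsq(A,q[:,2],rcond=None)[0])
q=cam('scene'); bands(q,(.388,.2985),B,.06);bands(q,(.6,.18),dict(bracket=(.053,.067)));bands(q,(.4485,.008),dict(block=(.03,.037)),.06)
E
```

```text
time: 14.5
eef_pos: [0.3884, 0.2975, -0.003]
tool_rot: [[-0.003, -0.981, 0.193], [-0.003, 0.193, 0.981], [-1.0, 0.003, -0.004]]
ft_force: [0.7, 0.3, -0.2]
grip_width: 0.0856
time: 15.0
eef_pos: [0.3915, 0.3003, 0.1517]
tool_rot: [[0.005, -0.981, 0.193], [0.005, 0.193, 0.981], [-1.0, -0.004, 0.006]]
ft_force: [-0.1, 0.8, -1.1]
grip_width: 0.0852
r 2019 [0.388  0.2994] 55.6 54.9 1.364 z 0.0312
rosette_frame 0.91 [321. 158.] 2067 [0.3874 0.2995] 85.1 85.0 -0.195 ztop [0.004 0.008 0.009]
tilt [-6.33486033  1.49607936  2.18912541]
r 195 [0.3873 0.2998] 60.1 51.4 -0.379 z 0.0311
bracket 664 [0.598  0.1802] 115.1 41.5 -0.008 z 0.0577
block 91 [0.4508 0.0081] 35.8 34.1 -0.177 z 0.0335
```

```bash
python3 -m jog '[0.037,-0.021,0,0.03,0.0854,0.037,-0.021,0,0.04,0.0854,0.037,-0.021,0,0.04,0.0854,0.037,-0.021,0,0.04,0.0854,0.037,-0.021,0,0.036,0.0854]'; python3 -m jog '[0.022,-0.0135,0,0,0.0854,0,0,0,0,0.0854,0,0,0,0,0.0854]'
python3 - <<'E'
from h import *
p=cam('wrist'); B=dict(bracket=(.05,.067),frieze=(.023,.036))
bands(p,(.597,.177),B,.15); s=sensors.observe(); print(np.round(s['joint_positions'],2),s['eef_pos'],np.arctan2(s['tool_rot'][1][2],s['tool_rot'][0][2]))
E
```

```text
time: 15.65
eef_pos: [0.5749, 0.1923, 0.1459]
tool_rot: [[-0.004, -1.0, 0.006], [-0.002, 0.006, 1.0], [-1.0, 0.004, -0.002]]
ft_force: [0.4, 0.4, 0.1]
grip_width: 0.0857
time: 15.95
eef_pos: [0.5955, 0.1796, 0.1459]
tool_rot: [[-0.004, -1.0, 0.009], [-0.001, 0.009, 1.0], [-1.0, 0.004, -0.001]]
ft_force: [0.2, -0.0, -0.2]
grip_width: 0.0851
bracket 4511 [0.5972 0.1803] 110.3 40.1 -0.004 z 0.0581
frieze 2677 [0.611  0.2279] 61.0 58.6 1.388 z 0.0274
[-0.49  0.47  0.19  1.73 -0.11  0.96  1.3 ] [0.59505784 0.18064915 0.14637465] 1.5635745067596678
```

```bash
python3 -m jog '[0.001,0,-0.045,0,0.0854,0,0,-0.045,0,0.0854,0,0,-0.035,0,0.0854,0,0,-0.017,0,0.0854,0,0,-0.005,0,0.0854]'; python3 -m jog '[0,0,0,0,0.06,0,0,0,0,0.05,0,0,0,0,0.03,0,0,0,0,0.03,0,0,0,0,0.03]' 60;  python3 -m jog '[0,0,0,0,0.03,0,0,0.006,0,0.03,0,0,0.01,0,0.03,0,0,0.02,0,0.03,0,0,0,0,0.03]'
python3 - <<'E'
from h import *
p=cam('wrist'); cv2.imwrite('pics/w7.png',p['img']); t=sensors.observe()['eef_pos']; print(t)
bands(p,t[:2],dict(bar=(t[2]+.052,t[2]+.064)),.15); bands(cam('scene'),t[:2],dict(frieze=(.023,.036)),.15)
E
```

```text
time: 16.5
eef_pos: [0.5955, 0.1809, -0.0008]
tool_rot: [[-0.004, -1.0, 0.006], [-0.001, 0.006, 1.0], [-1.0, 0.004, -0.001]]
ft_force: [0.6, 0.8, -0.7]
grip_width: 0.0853
time: 17.0
eef_pos: [0.5994, 0.1808, 0.0034]
tool_rot: [[0.003, -1.0, 0.008], [0.001, 0.008, 1.0], [-1.0, -0.003, 0.001]]
ft_force: [0.2, -0.2, 6.7]
grip_width: 0.0386
time: 17.5
eef_pos: [0.5999, 0.1808, 0.0403]
tool_rot: [[0.005, -1.0, 0.008], [0.002, 0.008, 1.0], [-1.0, -0.005, 0.002]]
ft_force: [-0.3, -0.2, -0.4]
grip_width: 0.039
[0.59898922 0.1806013  0.03895563]
bar 15940 [0.5916 0.1809] 98.2 65.8 -0.005 z 0.095
frieze 1099 [0.6023 0.1845] 150.4 63.7 1.389 z 0.0272
```

View pics/w7.png

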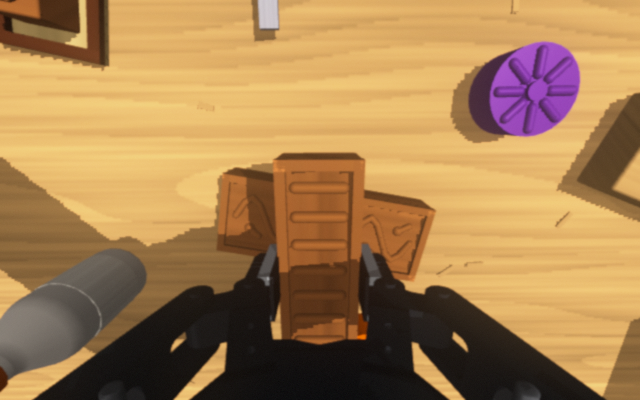

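```bash
python3 -m jog '[0,0,0.035,0,0.03,0,0,0.04,0,0.03,-0.01,0,0.04,-0.12,0.03,-0.01,-0.02,0.005,-0.132,0.03,-0.01,-0.025,0,-0.132,0.03]'; python3 -m jog '[-0.01,-0.03,0,-0.133,0.03,-0.01,-0.03,0,-0.133,0.03,0,-0.03,0,-0.133,0.03,0,-0.03,0,-0.133,0.03,0,-0.03,0,-0.133,0.03]'; python3 -m jog '[0.01,-0.03,0,-0.133,0.03,0.01,-0.03,0,-0.133,0.03,0.015,-0.03,0,-0.133,0.03,0.015,-0.03,0,-0.133,0.03,0.015,-0.03,0,-0.133,0.03]'
python3 -m jog '[0,-0.009,0,0,0.03,0,0,0,0,0.03,0,0,0,0,0.03]'
python3 - <<'E'
from h import *
s=sensors.observe(); print(s['time'],s['eef_pos'],np.arctan2(s['tool_rot'][1][2],s['tool_rot'][0][2]),np.round(s['joint_positions'],2))
p=cam('wrist'); cv2.imwrite('pics/w8.png',p['img']);find(p,'bracket_frame',.009); find(p,'bracket',s['eef_pos'][2]+.0566)
q=cam('top'); find(q,'glue',.1)
E
```

```text
time: 18.1
eef_pos: [0.5679, 0.1364, 0.1584]
tool_rot: [[0.002, -0.923, 0.384], [0.002, 0.384, 0.923], [-1.0, -0.001, 0.002]]
ft_force: [0.3, -0.6, -1.3]
grip_width: 0.0389
time: 18.6
eef_pos: [0.5469, -0.0159, 0.1565]
tool_rot: [[-0.001, -0.487, 0.873], [-0.0, 0.873, 0.487], [-1.0, 0.0, -0.001]]
ft_force: [0.9, 0.6, -0.7]
grip_width: 0.0386
time: 19.1
eef_pos: [0.6126, -0.1657, 0.1563]
tool_rot: [[-0.002, 0.156, 0.988], [0.0, 0.988, -0.156], [-1.0, -0.0, -0.002]]
ft_force: [1.1, 0.4, -1.2]
grip_width: 0.0386
time: 19.4
eef_pos: [0.612, -0.1724, 0.1564]
tool_rot: [[-0.002, 0.149, 0.989], [0.001, 0.989, -0.149], [-1.0, 0.001, -0.002]]
ft_force: [-0.8, 0.9, -1.9]
grip_width: 0.0388
19.4 [ 0.61198646 -0.17237039  0.15639284] -0.1493082577935847 [-0.24  0.54  0.64  1.71 -0.37  1.02  0.38]
bracket_frame 0.88 [322. 138.] 1990 [ 0.6226 -0.1175] 71.8 34.0 -0.149 ztop [0.003 0.004 0.009]
bracket 0.96 [319. 239.] 15821 [ 0.6138 -0.1613] 98.9 40.6 1.414 ztop [0.209 0.211 0.213]
glue 0.75 [323. 164.] 289 [0.6418 0.0087] 55.0 46.3 -0.014 ztop [0.024 0.082 0.119]
```

View pics/w8.png

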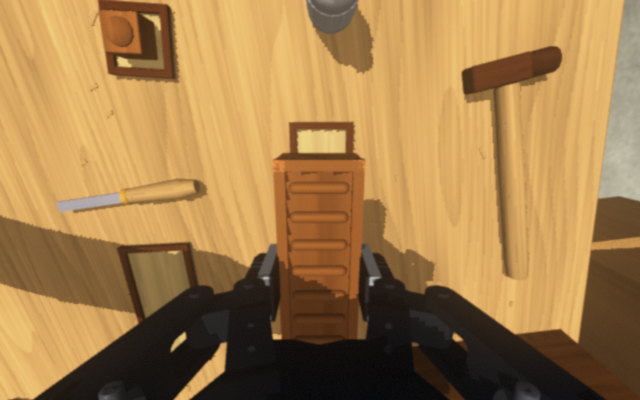

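```bash
python3 -m jog '[0.001,0,-0.045,0,0.03,0,0,-0.045,0,0.03,0,0,-0.045,0,0.03,0,0,-0.03,0,0.03,0,0,0,0,0.03]'; python3 -m jog '[0,0,-0.004,0,0.03,0,0,-0.002,0,0.03,0,0,0,0,0.03,0,0,0,0,0.03]'
python3 - <<'E'
from h import *
p=cam('wrist'); t=sensors.observe()['eef_pos']; print(t)
c=cloud(p); m=(abs(c[...,2]-(t[2]+.055))<.006)&(np.hypot(c[...,0]-t[0],c[...,1]-t[1])<.08)
u=np.array([.149,.989]); 
d=c[...,:2]-np.array([.6143,-.1711]); a=d@u; b=d@np.array([.989,-.149]); k=m&(a>.025); print('bar end',np.percentile(a[k],[99.5]),'sides',np.percentile(b[k],[1,99]))
E
```

```text
time: 20.15
eef_pos: [0.6102, -0.1719, -0.012]
tool_rot: [[-0.008, 0.149, 0.989], [0.002, 0.989, -0.149], [-1.0, 0.001, -0.008]]
ft_force: [-1.4, 0.4, -1.3]
grip_width: 0.0388
time: 20.55
eef_pos: [0.6148, -0.1739, -0.0122]
tool_rot: [[0.003, 0.15, 0.989], [-0.0, 0.989, -0.15], [-1.0, 0.0, 0.003]]
ft_force: [0.4, -0.3, -0.8]
grip_width: 0.0387
[ 0.61464568 -0.17386693 -0.01239758]
bar end [0.05488973] sides [-0.01872643  0.02047635]
```

```bash
python3 -m jog '[0,0,-0.005,0,0.03,0,0,-0.003,0,0.03,0,0,0,0,0.03]'; python3 -m jog '[0,0,-0.0015,0,0.03,0,0,0,0,0.03]'; python3 -m jog '[0,0,-0.0015,0,0.03,0,0,0,0,0.03]'
```

```text
time: 20.9
eef_pos: [0.6134, -0.1737, -0.0223]
tool_rot: [[-0.001, 0.15, 0.989], [0.0, 0.989, -0.15], [-1.0, 0.0, -0.001]]
ft_force: [-0.1, 0.1, -1.4]
grip_width: 0.0388
time: 21.1
eef_pos: [0.6137, -0.1737, -0.0225]
tool_rot: [[-0.0, 0.151, 0.989], [0.001, 0.989, -0.151], [-1.0, 0.001, -0.0]]
ft_force: [-2.7, 1.8, 6.1]
grip_width: 0.0387
time: 21.3
eef_pos: [0.6137, -0.1737, -0.0226]
tool_rot: [[-0.0, 0.151, 0.989], [0.002, 0.989, -0.151], [-1.0, 0.002, -0.0]]
ft_force: [-7.0, 2.7, 16.4]
grip_width: 0.0387
```

```bash
python3 -m jog '[0,0,0.0015,0,0.045,0,0,0,0,0.055,0,0,0,0,0.065,0,0,0.004,0,0.065,0,0,0.02,0,0.08]'; python3 -m jog '[0,0,0.04,0,0.0854,0,0,0.045,0,0.0854,0,0,0.045,0,0.0854,0,0,0.03,0,0.0854,0,0,0,0,0.0854]'
python3 - <<'E'
from h import *
p=cam('wrist'); b=dict(bar=(.025,.038)); bands(p,(.6143,-.1711),b,.08); find(p,'bracket_frame',.009)
q=cam('top'); bands(q,(.6143,-.1711),b,.08); bands(q,(.6,.185),dict(frieze=(.022,.036)),.085)
find(q,'frieze',.03); print(np.round(sensors.observe()['joint_positions'],2))
E
```

```text
time: 21.8
eef_pos: [0.6119, -0.1732, -0.001]
tool_rot: [[-0.005, 0.15, 0.989], [0.001, 0.989, -0.15], [-1.0, 0.0, -0.005]]
ft_force: [-0.2, 0.2, -0.1]
grip_width: 0.0772
time: 22.3
eef_pos: [0.6167, -0.1751, 0.1661]
tool_rot: [[0.009, 0.151, 0.989], [-0.002, 0.989, -0.151], [-1.0, -0.0, 0.009]]
ft_force: [-0.6, -0.3, 0.4]
grip_width: 0.0854
bar 3398 [ 0.6144 -0.1714] 110.0 40.0 1.42 z 0.032
bracket_frame 0.97 [332. 166.] 3425 [ 0.6152 -0.1705] 141.1 72.7 1.425 ztop [0.003 0.008 0.009]
bar 88 [ 0.6215 -0.1271] 44.0 20.5 -0.404 z 0.0324
frieze 1003 [0.6024 0.1847] 150.8 58.6 1.388 z 0.0278
frieze 0.74 [266. 182.] 1149 [0.601  0.1833] 158.0 63.4 1.364 ztop [0.022 0.028 0.031]
[-0.24  0.54  0.65  1.7  -0.37  1.03  0.38]
```

```bash
python3 -m jog '[-0.002,0.045,0,-0.006,0.0854,-0.002,0.045,0,-0.006,0.0854,-0.002,0.045,0,-0.006,0.0854,-0.002,0.045,0,-0.006,0.0854,-0.002,0.045,0,-0.006,0.0854]';python3 -m jog '[-0.002,0.045,0,-0.002,0.0854,-0.002,0.045,0,0,0.0854,-0.001,0.0445,0,0,0.0854,0,0,0,0,0.0854,0,0,0,0,0.0854]'
python3 - <<'E'
from h import *
p=cam('wrist'); s=sensors.observe(); print(s['eef_pos'],np.arctan2(s['tool_rot'][1][2],s['tool_rot'][0][2]))
bands(p,(.6,.185),dict(frieze=(.02,.036)),.085)
E
```

```text
time: 23.0
eef_pos: [0.6024, 0.0529, 0.1591]
tool_rot: [[-0.003, 0.181, 0.984], [-0.001, 0.984, -0.181], [-1.0, -0.001, -0.003]]
ft_force: [0.8, 0.3, 0.3]
grip_width: 0.0856
time: 23.5
eef_pos: [0.5975, 0.1867, 0.1588]
tool_rot: [[-0.003, 0.179, 0.984], [-0.002, 0.984, -0.179], [-1.0, -0.002, -0.002]]
ft_force: [-0.5, -0.7, -0.1]
grip_width: 0.0853
[0.59804785 0.18473257 0.15934802] -0.18322409182108806
frieze 6779 [0.6025 0.1841] 150.5 58.1 1.385 z 0.0271
```

```bash
python3 -m jog '[0.002,-0.0005,-0.045,0,0.0854,0,0,-0.045,0,0.0854,0,0,-0.045,0,0.0854,0,0,-0.035,0,0.0854,0,0,-0.012,0,0.0854]'; python3 -m jog '[0,0,-0.004,0,0.0854,0,0,-0.002,0,0.0854,0,0,0,0,0.0854]'
```

```text
time: 24.05
eef_pos: [0.598, 0.1816, -0.0253]
tool_rot: [[-0.006, 0.185, 0.983], [-0.004, 0.983, -0.185], [-1.0, -0.005, -0.006]]
ft_force: [0.0, -0.2, 0.3]
grip_width: 0.0856
time: 24.35
eef_pos: [0.6022, 0.1851, -0.0255]
tool_rot: [[0.003, 0.183, 0.983], [0.001, 0.983, -0.183], [-1.0, 0.001, 0.002]]
ft_force: [0.9, -0.0, 0.4]
grip_width: 0.0857
```

```bash
python3 -m jog '[0,0,-0.0035,0,0.0854,0,0,0,0,0.07,0,0,0,0,0.065,0,0,0,0,0.05,0,0,0,0,0.045]' 80; python3 -m jog '[0,0,0,0,0.045,0,0,0,0,0.045,0,0,0,0,0.045]'
```

```text
time: 24.85
eef_pos: [0.6016, 0.1854, -0.0296]
tool_rot: [[0.002, 0.182, 0.983], [0.001, 0.983, -0.182], [-1.0, 0.001, 0.001]]
ft_force: [-0.8, -0.2, 6.1]
grip_width: 0.0564
time: 25.15
eef_pos: [0.6016, 0.1854, -0.0296]
tool_rot: [[0.001, 0.182, 0.983], [0.001, 0.983, -0.182], [-1.0, 0.001, 0.001]]
ft_force: [-1.5, -0.5, 5.1]
grip_width: 0.0568
```

```bash
python3 -m jog '[0,0,0.006,0,0.045,0,0,0.012,0,0.045,0,0,0.02,0,0.045,0,0,0,0,0.045,0,0,0,0,0.045]'
python3 - <<'E'
from h import *
p=cam('wrist'); cv2.imwrite('pics/w9.png',p['img']); t=sensors.observe()['eef_pos']; print(t)
c=cloud(p); m=(abs(c[...,2]-(t[2]+.056))<.01)&(np.hypot(c[...,0]-t[0],c[...,1]-t[1])<.09)
u=np.array([.184,.983]); d=c[...,:2]-t[:2]; a=d@u; k=m&(a>.02)&(a<.1); A=np.c_[a[k],np.ones(k.sum())]; print('slope',np.linalg.lstsq(A,c[...,2][k],rcond=None)[0],'end',np.percentile(a[k],99.5))
E
```

```text
time: 25.65
eef_pos: [0.6009, 0.1855, 0.0077]
tool_rot: [[0.001, 0.182, 0.983], [0.0, 0.983, -0.182], [-1.0, 0.001, 0.001]]
ft_force: [0.0, -0.6, -1.5]
grip_width: 0.0567
[0.60033329 0.18540934 0.00703631]
slope [0.01975248 0.06398626] end 0.07430806172213289
```

View pics/w9.png

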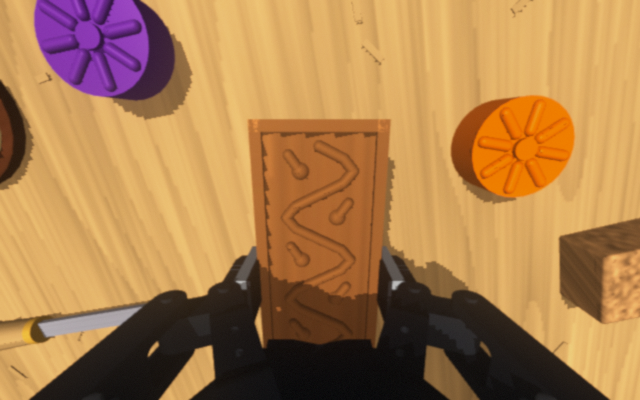

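```bash
python3 -m jog '[-0.01,0,0.04,0,0.045,-0.018,0,0.04,0,0.045,-0.02,-0.019,0.04,0,0.045,-0.02,-0.03,0.01,0.01,0.045,-0.02,-0.04,0,0.01,0.045]'; python3 -m jog '[-0.013,-0.04,0,0.01,0.045,-0.013,-0.04,0,0.01,0.045,-0.013,-0.04,0,0.01,0.045,-0.013,-0.04,0,0.01,0.045,-0.013,-0.04,0,0.01,0.045]'; python3 -m jog '[-0.013,-0.04,0,0.01,0.045,-0.013,-0.04,0,0.01,0.045,-0.013,-0.04,0,0.01,0.045,-0.013,-0.04,0,0.008,0.045,-0.013,-0.04,0,0.005,0.045]'; python3 -m jog '[0,-0.005,0,0,0.045,0,0,0,0,0.045,0,0,0,0,0.045]'
python3 - <<'E'
from h import *
s=sensors.observe(); print(s['eef_pos'],np.arctan2(s['tool_rot'][1][2],s['tool_rot'][0][2]))
p=cam('wrist'); find(p,'frieze_frame',.009); cv2.imwrite('pics/w10.png',p['img'])
find(cam('top'),'glue',.1)
E
```

```text
time: 26.2
eef_pos: [0.513, 0.0973, 0.1385]
tool_rot: [[0.003, 0.158, 0.987], [0.002, 0.987, -0.158], [-1.0, 0.002, 0.003]]
ft_force: [1.8, -1.1, -1.9]
grip_width: 0.0562
time: 26.7
eef_pos: [0.4465, -0.1051, 0.1368]
tool_rot: [[-0.001, 0.112, 0.994], [0.0, 0.994, -0.112], [-1.0, 0.0, -0.001]]
ft_force: [0.6, 0.1, -1.7]
grip_width: 0.0563
time: 27.2
eef_pos: [0.3816, -0.3048, 0.1367]
tool_rot: [[-0.001, 0.07, 0.998], [0.001, 0.998, -0.07], [-1.0, 0.001, -0.001]]
ft_force: [-0.6, -0.2, -1.7]
grip_width: 0.0566
time: 27.5
eef_pos: [0.3827, -0.3074, 0.1366]
tool_rot: [[-0.001, 0.069, 0.998], [0.001, 0.998, -0.069], [-1.0, 0.001, -0.001]]
ft_force: [-0.5, 1.1, -0.6]
grip_width: 0.0566
[ 0.38274915 -0.30744855  0.13663201] -0.06904227576796555
frieze_frame 0.74 [319. 110.] 1288 [ 0.3907 -0.2237] 89.9 14.6 -0.068 ztop [0.003 0.008 0.009]
glue 0.52 [323. 162.] 265 [0.6417 0.0074] 49.5 43.6 -0.017 ztop [0.054 0.084 0.119]
```

View pics/w10.png

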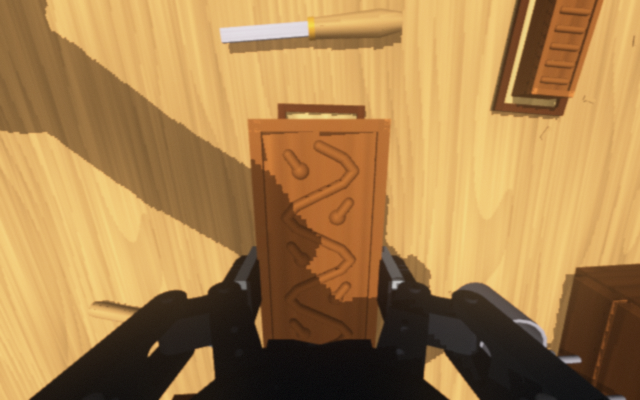

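```bash
python3 -m jog '[0.001,0,-0.04,0,0.045,0,0,-0.045,0,0.045,0,0,-0.035,0,0.045,0,0,-0.02,0,0.045,0,0,-0.005,0,0.045]'; python3 -m jog '[0,0,-0.003,0,0.045,0,0,0,0,0.045,0,0,0,0,0.045]'
python3 - <<'E'
from h import *
p=cam('wrist'); t=sensors.observe()['eef_pos']; print(t); find(p,'frieze_frame',.009)
c=cloud(p); u=np.array([.069,.998]); d=c[...,:2]-np.array([.3835,-.3077]); a=d@u; b=d@np.array([.998,-.069])
k=(abs(c[...,2]-(t[2]+.056))<.008)&(a>.03)&(a<.1)&(abs(b)<.045); print('end',np.percentile(a[k],99.5),'sides',np.percentile(b[k],[1,99]))
g=p['img'].max(2)
E
```

```text
time: 28.2
eef_pos: [0.3827, -0.3071, -0.0098]
tool_rot: [[-0.004, 0.069, 0.998], [0.002, 0.998, -0.069], [-1.0, 0.002, -0.004]]
ft_force: [0.2, 0.2, -3.0]
grip_width: 0.0559
time: 28.5
eef_pos: [0.3848, -0.3092, -0.0096]
tool_rot: [[0.002, 0.07, 0.998], [-0.001, 0.998, -0.07], [-1.0, -0.001, 0.002]]
ft_force: [0.9, -0.0, -2.3]
grip_width: 0.0566
[ 0.38473521 -0.30917705 -0.00958544]
frieze_frame 0.89 [306. 110.] 8852 [ 0.3866 -0.2662] 99.6 91.1 1.483 ztop [0.003 0.008 0.009]
end 0.07277237118805847 sides [-0.02701265  0.02984087]
```

```bash
python3 -m jog '[-0.0005,0.002,-0.006,0,0.045,0,0,-0.005,0,0.045,0,0,-0.002,0,0.045,0,0,0,0,0.045]'; python3 -m jog '[0,0,-0.0015,0,0.045,0,0,0,0,0.045]'; python3 -m jog '[0,0,-0.0015,0,0.045,0,0,0,0,0.045]'
```

```text
time: 29.0
eef_pos: [0.3829, -0.3066, -0.0242]
tool_rot: [[-0.001, 0.07, 0.998], [0.0, 0.998, -0.07], [-1.0, 0.0, -0.001]]
ft_force: [-1.0, 0.2, -1.5]
grip_width: 0.0566
time: 29.2
eef_pos: [0.3832, -0.3069, -0.0253]
tool_rot: [[-0.0, 0.07, 0.998], [-0.0, 0.998, -0.07], [-1.0, -0.0, -0.0]]
ft_force: [0.3, 0.4, -2.4]
grip_width: 0.0566
time: 29.4
eef_pos: [0.3833, -0.3069, -0.0257]
tool_rot: [[0.001, 0.07, 0.998], [0.001, 0.998, -0.07], [-1.0, 0.001, 0.001]]
ft_force: [-2.8, 2.9, 11.5]
grip_width: 0.0562
```

```bash
python3 -m jog '[0,0,0.001,0,0.06,0,0,0,0,0.07,0,0,0,0,0.08,0,0,0.004,0,0.0854,0,0,0.02,0,0.0854]'; python3 -m jog '[0,0,0.04,0,0.0854,0,0,0.045,0,0.0854,0,0,0.045,0,0.0854,0,0,0.03,0,0.0854,0,0,0,0,0.0854]'
python3 - <<'E'
from h import *
p=cam('wrist'); bands(p,(.3835,-.3077),dict(frieze=(.022,.04)),.09); find(p,'frieze_frame',.009)
q=cam('scene'); b=dict(x=(.026,.04)); cv2.imwrite('pics/end.png',q['img'])
for c,r in (((.3835,-.3077),.09),((.6143,-.1711),.08),((.388,.299),.06),((.4485,.008),.04)): bands(q,c,b,r)
find(cam('top'),'glue',.1)
E
```

```text
time: 29.9
eef_pos: [0.382, -0.306, -0.0026]
tool_rot: [[-0.003, 0.07, 0.998], [0.002, 0.998, -0.07], [-1.0, 0.001, -0.003]]
ft_force: [0.3, 0.3, -0.8]
grip_width: 0.0853
time: 30.4
eef_pos: [0.3856, -0.3085, 0.1622]
tool_rot: [[0.008, 0.07, 0.998], [-0.003, 0.998, -0.07], [-1.0, -0.002, 0.008]]
ft_force: [-1.0, 0.0, -0.4]
grip_width: 0.0855
frieze 6833 [ 0.3835 -0.308 ] 150.0 58.1 1.501 z 0.0312
frieze_frame 0.91 [290. 158.] 4241 [ 0.383  -0.3075] 181.4 89.8 1.478 ztop [0.003 0.008 0.009]
x 948 [ 0.3847 -0.308 ] 151.3 64.1 1.508 z 0.0315
x 853 [ 0.6152 -0.1719] 111.1 44.5 1.406 z 0.0318
x 204 [0.3892 0.2992] 57.7 51.6 -0.389 z 0.0308
x 147 [0.4502 0.0086] 39.6 34.1 -0.155 z 0.0339
glue 0.83 [319. 163.] 292 [0.6404 0.0088] 52.2 46.3 -0.017 ztop [0.024 0.081 0.12 ]
```

View pics/end.png

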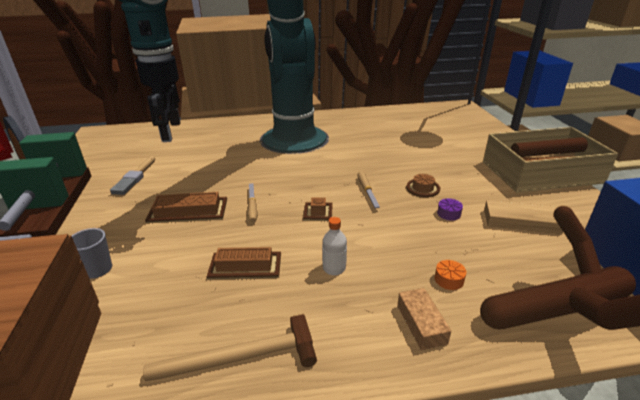

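All four pieces lie in their frames: frieze at (187,207), bar (245,262), block (318,208) and rosette (424,185). The glue bottle still stands at (334,248), and the gripper is clear of everything.

```bash
python3 -c "
from bench import arm; print(arm.hand_in())"
```

```text
the job is handed in; nothing more can be done
None
```

I took the pile apart in the order asked: block, rosette, bar, frieze. Each piece was lowered into its own frame until the force reading showed contact, then released. I handed the job in at about 30 s, and no verdict was reported.

- **Last checks:** In the final pictures, all four pieces are within about 3 mm of their frame centres. The block, bar and frieze are parallel to their frames within about 0.03 rad. The tops sit at the height expected for pieces on the frame floors, allowing for the depth readings running 1–3 mm low. The glue bottle is where it was to within 2 mm and upright, and the gripper is empty and clear.
- **Fingertip offset:** The real fingertips sit about 40 mm behind the reported TCP. My first grasp closed above the block without touching it. I measured the offset in the depth image and corrected every later height for it.
- **Disagreements:** The scene camera puts things about 1–2 mm farther out in x than the wrist camera. My one numerical check of the rosette's tilt was spoiled because the gripper was in the data. Its flatness therefore rests on its measured height and outline, and on the final picture.

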